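Set the tube cut-off stop with its knurled wheel

ROBOT

A 6-joint arm with a two-finger parallel gripper is mounted at the origin on the work surface. World frame = base frame: x ahead of the robot, y to its left, z up, the work surface at z = 0. Lengths are in m, angles in degrees, forces in N, time in s.
With the tool pointing down it reaches from about 0.35 to 0.875 m from the base axis. Payload 4.2 kg.
Tool frame: the origin (TCP) lies midway between the tips of the shut fingers; the grasp point (between the pads) lies 19 mm behind it; z points along the fingers, x is the direction in which the jaws open and shut, and the axes are right-handed (so a half turn about z gives the same grasp; the last joint's range is limited). The gripper opens to 87 mm and grips with 3 to 60 N. Pads are 19 mm wide; open, the fingers measure 117 mm over their backs; the gripper's body (75 mm by 190 mm) begins 51 mm behind the grasp point.
Start: joints at [78.014, 22.042, 0.453, 0, -68.411, -14.817], TCP at [0.282, 0.558, 0.223] pointing down, gripper open.
Joint ranges: [-179.83, 179.83], [-69.29, 118.12], [-61.27, 80.66], [-181.25, 117.63], [-171.15, -9.14], [-177.46, 177.46]. Speed limits (degrees/s): [159.86, 159.86, 180, 180, 180, 180].

INTERFACE

Orientations are given as a 3x3 rotation matrix whose columns are the frame's x, y, z axes.
In Python, from station import sense, capture, finish_job, find_in gives the robot as it stands.
- The arm moves only by the shell command python3 -m creep 'ROWS'. ROWS is JSON, a list of rows, each a list of 7 numbers: the shift along the tool's x, y, z in mm, then the turn, a rotation vector about the tool's x, y, z in degrees, then the opening, from 0 (shut) to 1 (fully open). A call has exactly 10 rows; each row shifts and turns the commanded pose from where the row before left it, along the tool's axes as they then stand; what a row does not reach is not made up. A row lasts 1/8 s, in which the tool goes at most 62.5 mm and 10.7 degrees, less where a joint would pass 70% of its speed; a pose out of reach is approached as far as the arm can. A call with a gripper value outside its range is refused whole. The fingers move at their own pace and stop on an object; the grip force is fixed at half the most. Time passes only in rows, so rows that do not move let the fingers close, or fill a call up. It gives the time, the measured TCP pose, the force and the opening at its end, in the units of the state.
- sense(): the state, without advancing time (a new reading comes with each control period).
- capture(name): name is "scene" or "top" or "wrist"; returns a dict with "color" (384x512x3 uint8, blue, green, red), "vertical_fov" (degrees; the focal length in pixels is half the picture's height over the tangent of half this angle, whatever the lens; pixels are square), "cx", "cy" (the principal point, pixels), "R" (3x3) and "t" (3): a world point X has camera coordinates R X + t. Camera axes: x right, y down, z forward; pixel columns grow to the right and rows downward; lengths in m; the calibration is good to about 2 mm. A picture is of the moment at which its call begins. There is no depth.
- finish_job(): hands the job in, once; it reports no verdict.
Trained networks look in the newest picture that a camera, given by its name, has taken for a name from the list of things; names that differ only in an ending like _2 or _b are one class to them, and where a whole thing is asked for, a point or a joint stands for the part that bears it (a point fixed in the world has none). Each returns a list of dicts, best first, with "p" (0 to 1); they miss things now and then, are a little off and sometimes report something else, mostly with a low value. They report only what shows in the picture. A call takes as long as a camera call.
- find_in(camera, name): "xy" ([column, row] in pixels, amid what is visible of it).
The state is a dict: "time_s": time; "joints": joint angles; "joint_velocities": joint speeds; "effort": joint torques, N m; "tcp_pos": TCP position; "ee_rot": TCP orientation; "wrist_force": force on the tool from outside, world axes, zero at the start; "moment": the same for the moment, N m; "gripper_width": opening from 0.0 (shut) to 1.0 (fully open).
Only numpy, scipy, OpenCV 4.12 (cv2) and the standard library are available. Lean on these libraries where they do the work, as an engineer would, in place of code of your own. Each camera call takes 0.05 s, during which the arm holds its last target. There are 200 camera calls.

TASK

On the tube gauge, roll the knurled wheel under a fingertip to close the gap between the sliding stop and the copper tube until the stop's pointer stands at the rider's gauge mark, tip to tip (within 2.5 mm). Then push the ball-ended lock lever all the way over, away from the robot, and come away. Press the wheel only lightly, do not push the stop itself, and neither lift nor shift any of the loose things.

Things in the scene. Friction and masses are not known exactly. Their poses are not given: they have to be found in the camera images.
- fixture: tube gauge, bolted down: aluminium base plate 130 (x) by 400 (y) by 10 mm; origin at the centre of its underside on the table, z up. Along its y axis: jaw with copper tube (tube end at y = -115 mm), sliding stop (y = -30 and less), knurled wheel (y = 65), lock lever (y = 160). Its x axis points away from the robot (yaw up to 0.4 rad either way).
- wheel_axle (a point): centre of the knurled wheel, 50 mm above the table. Wheel: radius 36 mm (rim top 86 mm above the table), 24 mm wide, turning about the fixture's x axis between two round cheeks 78 mm high, 39 mm apart over their outsides; only the top 8 mm of its rim stands free. The stop's rack bar passes on the robot's side, 22 to 30 mm off the wheel's middle plane, its top 68 mm high.
- wheel: the knurled wheel (origin at its centre, turns with it). Rolling the top of its rim towards the copper tube (fixture's -y) drives the stop the same way: 36 mm of rim travel (1 rad) moves the stop 10 mm; rolling back opens it. About 1.5 N along the rim turns it; it stays where it is left.
- stop: the sliding steel stop, block 50 (x) by 30 (y), top 62 mm above the table, with a round face towards the tube; origin under its centre at table height. It slides along the fixture's y, 0 to 40 mm from its start towards the tube, and is to be moved by the wheel alone.
- pointer (a point): tip of the stop's dark wedge-shaped pointer, on the fixture's far (+x) edge, 28 mm above the table
- mark (a point): the gauge mark: tip of the wedge on the rider (a dark block 12 by 12 by 18 mm with a small screw on top, clamped on the scale edge), 28 mm above the table, axes parallel to the fixture's. At the start it lies 12 to 30 mm from the pointer towards the tube (fixture's -y). The stop is set when the two tips face each other.
- lock_tip (a point): centre of the black ball (26 mm across) at the end of the lock lever. The lever arm is a rod 10 mm thick and 80 mm long, hinged 32 mm above the table at fixture x = 0, y = 160 mm, on a block 70 (x) by 50 (y) whose top is 35 mm above the table; it swings in the fixture's x-z plane.
- lock (a joint): lock lever angle, rad: 0 leaning 0.5 rad towards the robot, 1.0 fully over, leaning 0.5 rad away from it. Starts between 0 and 0.2; stays where it is left (about 1 N at the ball moves it).
- coupling: a short open copper tube coupling, 28 across and 45 tall, standing on the fixture's base plate on the robot's side, near the stop's end; loose, leave alone (origin on its underside)
- fitting: a stepped brass fitting, 26 across and 34 tall, standing on the base plate on the far side, between wheel and lever; loose, leave alone (origin on its underside)
- driver: a screwdriver lying to the left; loose, leave alone (origin on its underside)
- spanner: a steel spanner lying to the right; loose, leave alone (origin on its underside)
- flux: a lidded jar, 56 across and 60 tall, to the left; loose, leave alone (origin on its underside)
- socket: a stepped steel socket, 32 across and 34 tall, standing to the right; loose, leave alone (origin on its underside)

How it is judged (in metres and radians):
On the way, in this order (a step that is already met when the one before it is completed fails the run):
1. the pointer stands at the gauge mark (within 2.5 mm) (y of pointer in the frame of mark between -0.0025 and 0.0025 m), for 0.2 s.
2. the lock lever is pushed over (all of step 1 and value of joint lock above 0.85 rad), for 0.1 s.
At the end, for the whole second after the job is handed in: The pointer's tip is within 2.5 mm of the mark along the gauge, the lock lever is over (beyond 0.85 of its 1.0 rad), and the stop is at rest (all of step 2 and linear speed of stop below 0.003 m/s); the robot touches nothing.
It fails at once if the robot pushes the stop itself (over 1.5 N) instead of rolling the wheel (contact force between the arm and stop above 1.5 N).
It fails at once if the robot's fingers push the stop itself (over 1.5 N) (contact force between the fingers and stop above 1.5 N).
It fails at once if the wheel is leaned on hard (over 50 N) (contact force between the fingers and wheel above 50 N).
It fails at once if a loose thing is moved or lifted more than 20 mm (distance of any of coupling, fitting, driver, spanner, flux, socket from where it was at the start of the episode above 0.02 m).
It also fails if it takes over 48 s, if anything falls off the work surface, if the arm or the gripper's body presses on something with over 40 N, if the wrist force passes 120 N, or if a joint passes its speed limit or range.

## Working session

There is one attempt and no reset: what is moved stays moved. The work goes in short steps, Python scripts to look and compute and a shell command to move; the robot and the scene stay as the last step left them, time stands still between calls to the robot, and variables do not carry over. Pictures are saved under pics/ and viewed, about 8 in all and at most 12, crops included, and the job is handed in when it is done.

```bash
mkdir -p pics; cat > h.py <<'E'
import numpy as np, cv2, json
from station import sense, capture, finish_job, find_in
def K(c):
    f=c["color"].shape[0]/2/np.tan(np.radians(c["vertical_fov"])/2); return f
def ray(c,uv):
    R=np.array(c["R"]);t=np.array(c["t"]);f=K(c)
    d=R.T@np.array([(uv[0]-c["cx"])/f,(uv[1]-c["cy"])/f,1]); return -R.T@t,d/np.linalg.norm(d)
def atz(c,uv,z):
    o,d=ray(c,uv); return o+d*(z-o[2])/d[2]
def proj(c,X):
    p=np.array(c["R"])@np.array(X)+np.array(c["t"]); return p[:2]/p[2]*K(c)+[c["cx"],c["cy"]]
E
python3 - <<'E'
from h import *
Z=dict(fixture=.02,wheel=.07,stop=.05,pointer=.028,mark=.028,lock_tip=.1,coupling=.03,fitting=.03,wheel_axle=.05,flux=.03,socket=.02,driver=.01,spanner=.005)
np.set_printoptions(precision=4,suppress=True)
for n in ["top","scene"]:
    c=capture(n); cv2.imwrite(f"pics/{n}0.png",c["color"])
    print(n,K(c),ray(c,(256,192)))
    for k in Z:
        for r in find_in(n,k)[:2]:
            print(k,np.round(r["xy"],1),round(r["p"],2),atz(c,r["xy"],Z[k]))
E
```

```text
top 385.8745502087614 (array([ 0.4275, -0.008 ,  1.3234]), array([ 0.1141,  0.0144, -0.9934]))
fixture [266.7 190.9] 0.7 [ 0.5818 -0.0254  0.02  ]
wheel [246.2 187.1] 0.57 [0.5867 0.0427 0.07  ]
stop [277.8 190.9] 0.86 [ 0.5791 -0.0619  0.05  ]
pointer [275.9 194.1] 0.59 [ 0.5707 -0.0566  0.028 ]
lock_tip [268.7 190.8] 0.4 [ 0.5728 -0.0307  0.1   ]
fitting [245.1 177.9] 0.61 [0.6231 0.0489 0.03  ]
wheel_axle [266.3 187.9] 0.87 [ 0.5882 -0.0234  0.05  ]
wheel_axle [150.8 174.9] 0.31 [0.6225 0.3632 0.05  ]
flux [152.8 171.5] 0.66 [0.6374 0.3629 0.03  ]
flux [220.7 189.5] 0.2 [0.5815 0.1301 0.03  ]
driver [125.6 211.5] 0.74 [0.5005 0.4538 0.01  ]
spanner [395. 220.] 0.68 [ 0.4944 -0.4652  0.005 ]
spanner [269.2 190.3] 0.55 [ 0.5858 -0.0342  0.005 ]
scene 386.22995040159907 (array([ 1.2024, -0.2707,  0.9143]), array([-0.5801,  0.2425, -0.7776]))
fixture [248.8 212.1] 0.83 [ 0.5958 -0.0389  0.02  ]
wheel [268.6 195.1] 0.47 [0.5962 0.021  0.07  ]
stop [239.  207.1] 0.84 [ 0.5899 -0.0656  0.05  ]
pointer [239.8 207.5] 0.92 [ 0.5765 -0.0588  0.028 ]
lock_tip [374.6 148.3] 0.66 [0.5732 0.377  0.1   ]
lock_tip [303.4 170.9] 0.54 [0.5744 0.1374 0.1   ]
coupling [232.7 194.3] 0.49 [ 0.5251 -0.0614  0.03  ]
wheel_axle [246.4 212.5] 0.71 [ 0.6149 -0.0533  0.05  ]
flux [371.6 180. ] 0.8 [0.6316 0.3476 0.03  ]
flux [305.2 175.6] 0.32 [0.5398 0.1688 0.03  ]
socket [135.7 258.5] 0.62 [ 0.6231 -0.3662  0.02  ]
spanner [ 89.4 235.1] 0.74 [ 0.4923 -0.4713  0.005 ]
spanner [302.4 170.1] 0.23 [0.4969 0.1836 0.005 ]
```

View pics/top0.png

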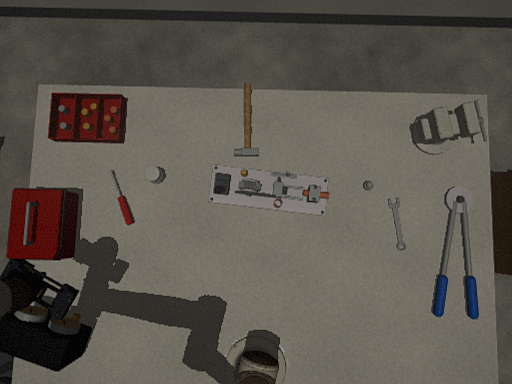

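View pics/scene0.png

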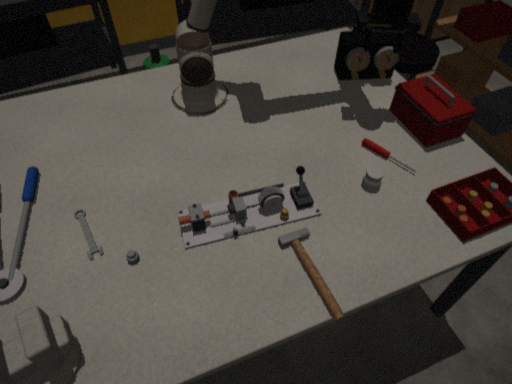

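Fixture lies around (0.58, -0.03): lever at the left end (about 222,184 in top), wheel (249,185), stop (279,187), tube (315,193). Next I fit the plate outline in the top picture.

```bash
python3 - <<'E'
from h import *
np.set_printoptions(precision=4,suppress=True)
c=capture("top"); im=c["color"]
for uv in [(217,164),(327.5,179.5),(326,214),(209,203)]: pass
sub=im[155:225,200:340].astype(int)
m=((sub.min(2)>0)).astype(np.uint8)
big=cv2.resize(im[155:225,200:340],None,fx=5.5,fy=5.5,interpolation=cv2.INTER_CUBIC); 
big=np.clip(big*1.5,0,255).astype(np.uint8); cv2.imwrite("pics/topcrop.png",big)
s=sense(); print(s["tcp_pos"],np.array(s["ee_rot"]),s["wrist_force"],s["time_s"])
w=capture("wrist"); o,d=ray(w,(256,192)); R=np.array(s["ee_rot"])
print("wrist cam in tool",R.T@(o-np.array(s["tcp_pos"])),R.T@d,K(w))
E
```

```text
[0.2818 0.5579 0.2226] [[-0.4509 -0.8926  0.    ]
 [-0.8926  0.4509  0.    ]
 [-0.      0.     -1.    ]] [ 0.2333  0.6451 -0.5248] 1.45
wrist cam in tool [-0.0001 -0.0677 -0.1621] [-0.0097  0.2521  0.9676] 282.33252182058544
```

View pics/topcrop.png

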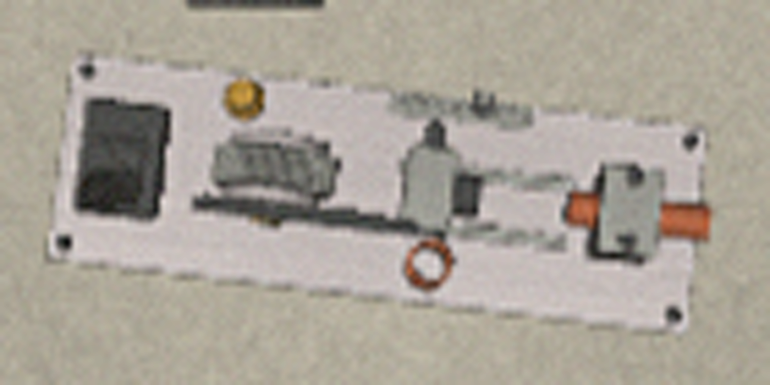

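The crop shows the plate corners at (72,57), (707,125), (688,330), (50,262) in crop pixels, the wheel at (275,165), the pointer at (435,130) and the rider at (483,102).

```bash
cat >> h.py <<'E'
np.set_printoptions(precision=4,suppress=True)
def fixT(p):  # x,y,yaw
    c,s=np.cos(p[2]),np.sin(p[2]); return lambda q: np.array([p[0]+c*q[0]-s*q[1],p[1]+s*q[0]+c*q[1],q[2]])
E
python3 - <<'E'
from h import *
from scipy.optimize import least_squares
c=capture("top")
cr=np.array([(72,57),(707,125),(688,330),(50,262)],float)
uv=(cr+.5)/5.5-.5+[200,155]
F=[(.065,.2,.01),(.065,-.2,.01),(-.065,-.2,.01),(-.065,.2,.01)]
W=[atz(c,u,.01) for u in uv]; print(np.array(W))
r=least_squares(lambda p: np.ravel([fixT(p)(f)[:2]-w[:2] for f,w in zip(F,W)]),[.58,-.03,0])
p=r.x; print(p,np.degrees(p[2]),r.fun*1000)
np.save("fix0.npy",p)
s=sense();R=np.array(s["ee_rot"])
from scipy.spatial.transform import Rotation as Ro
T=fixT(p)
a=T((0,.065,.086));print("wheel top",a)
# desired tool: x along -fixture x or +x, z down
for sg in (1,-1):
    x=sg*np.array([np.cos(p[2]),np.sin(p[2]),0]); z=np.array([0,0,-1]); D=np.c_[x,np.cross(z,x),z]
    print(sg,Ro.from_matrix(R.T@D).as_rotvec(degrees=True))
print("d tool to wheel top +0.09", R.T@(a+[0,0,.09]-s["tcp_pos"])*1000)
E
```

```text
[[ 0.6686  0.163   0.01  ]
 [ 0.6352 -0.2357  0.01  ]
 [ 0.5066 -0.2246  0.01  ]
 [ 0.5391  0.1718  0.01  ]]
[ 0.5874 -0.0314 -0.0821] -4.704888740509492 [-0.017  -0.4118  0.5881 -0.3504 -0.4453 -0.7385 -0.1258  1.5007]
wheel top [0.5927 0.0334 0.086 ]
1 [   0.0005   -0.0019 -112.0985]
-1 [-0.0017 -0.0005 67.9015]
d tool to wheel top +0.09 [ 327.8987 -514.0137   46.5531]
```

```bash
python3 -m creep '[[33,-51.4,0,0,0,0,0],[33,-51.4,0,0,0,0,0],[33,-51.4,0,0,0,0,0],[33,-51.4,0,0,0,0,0],[33,-51.4,0,0,0,0,0],[33,-51.4,0,0,0,0,0],[33,-51.4,0,0,0,0,0],[33,-51.4,0,0,0,0,0],[33,-51.4,0,0,0,0,0],[31,-51.4,0,0,0,0,0]]'
python3 -m creep '[[0,0,6,0,0,10,0],[0,0,6,0,0,10,0],[0,0,6,0,0,10,0],[0,0,6,0,0,10,0],[0,0,6,0,0,10,0],[0,0,6,0,0,10,0],[0,0,6,0,0,7.9,0],[0,0,0,0,0,0,0],[0,0,0,0,0,0,0],[0,0,0,0,0,0,0]]'
python3 - <<'E'
from h import *
s=sense();print(s["tcp_pos"],s["ee_rot"],s["wrist_force"],s["joints"],s["gripper_width"],s["time_s"])
c=capture("wrist");im=c["color"].copy();p=np.load("fix0.npy");T=fixT(p)
for n in ["wheel","wheel_axle","pointer","mark","lock_tip","coupling","fitting","stop"]:
    for r in find_in("wrist",n)[:1]: print(n,np.round(r["xy"],1),round(r["p"],2))
for q in [(.065,.2,.01),(.065,-.2,.01),(-.065,-.2,.01),(-.065,.2,.01),(0,.065,.086),(.012,.065,.086),(-.012,.065,.086),(.065,-.03,.028)]:
    u=proj(c,T(q)); print(q,u); 
    if 0<u[0]<512 and 0<u[1]<384: cv2.drawMarker(im,tuple(int(v) for v in np.round(u)),(0,0,255),0,7,1)
cv2.imwrite("pics/w1.png",cv2.resize(im,None,fx=1.5,fy=1.5,interpolation=cv2.INTER_CUBIC))
E
```

```text
time_s: 2.8
tcp_pos: [0.5936, 0.0315, 0.2229]
ee_rot: [[-0.451, -0.893, 0.001], [-0.893, 0.451, 0.0], [-0.0, -0.001, -1.0]]
wrist_force: [0.3, 0.9, 0.4]
gripper_width: 0.017
time_s: 4.05
tcp_pos: [0.5929, 0.0334, 0.1809]
ee_rot: [[-0.997, 0.081, 0.001], [0.081, 0.997, 0.0], [-0.001, 0.0, -1.0]]
wrist_force: [0.9, -0.4, 0.5]
gripper_width: 0.005
[0.5929 0.0334 0.1809] [[-0.9967  0.0809  0.0007]
 [ 0.0809  0.9967  0.0001]
 [-0.0007  0.0002 -1.    ]] [ 0.8727 -0.3518  0.4704] [ 18.8345  20.8368  -7.651    0.0067 -61.472  -23.4753] 0.005455377695233801 4.05
wheel [256.2 184.2] 0.96
wheel_axle [257.7 105.8] 0.7
pointer [268.9  91.4] 0.86
mark [202.3  66.1] 0.59
coupling [309.8  85.3] 0.73
fitting [219.7 201.4] 0.86
stop [307.9  84.4] 0.16
(0.065, 0.2, 0.01) [209.5258 276.7987]
(0.065, -0.2, 0.01) [192.5078 -92.1052]
(-0.065, -0.2, 0.01) [326.7981 -91.7591]
(-0.065, 0.2, 0.01) [307.9024 277.0429]
(0, 0.065, 0.086) [258.9429 192.7866]
(0.012, 0.065, 0.086) [246.1972 192.7546]
(-0.012, 0.065, 0.086) [271.6884 192.8185]
(0.065, -0.03, 0.028) [197.6646  91.6899]
```

View pics/w1.png

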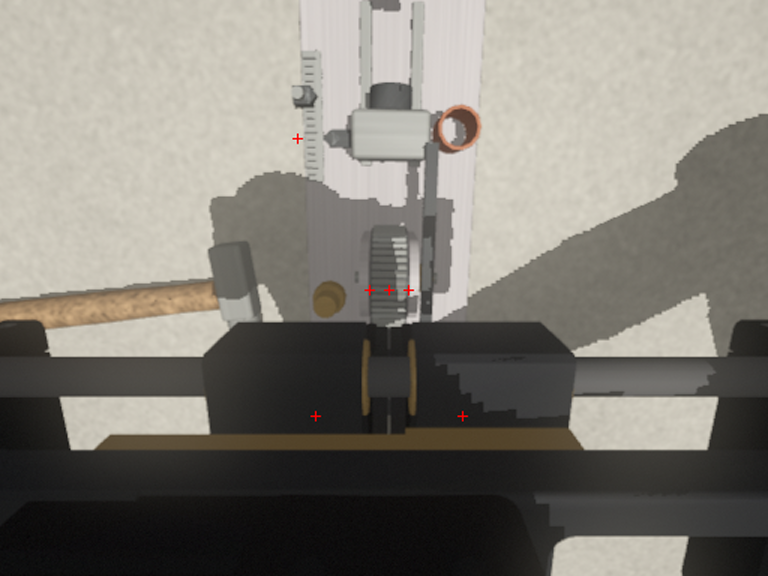

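```bash
python3 -m creep '[[0,0,15,0,0,0,0],[0,0,15,0,0,0,0],[0,0,15,0,0,0,0],[0,0,15,0,0,0,0],[0,0,15,0,0,0,0],[0,0,10,0,0,0,0],[0,0,6,0,0,0,0],[0,0,1,0,0,0,0],[0,0,0,0,0,0,0],[0,0,0,0,0,0,0]]'
python3 - <<'E'
from h import *
c=capture("wrist");im=c["color"].copy();p=np.load("fix0.npy");T=fixT(p)
for n in ["pointer","mark"]:
    for r in find_in("wrist",n)[:1]: print(n,np.round(r["xy"],1),round(r["p"],2))
for y in (-.03,-.04,-.05,-.06):
    print(y,proj(c,T((.065,y,.028))))
cv2.imwrite("pics/w2.png",cv2.resize(im[0:130,100:310],None,fx=3.8,fy=3.8,interpolation=cv2.INTER_CUBIC))
E
```

```text
time_s: 5.75
tcp_pos: [0.593, 0.0334, 0.0891]
ee_rot: [[-0.997, 0.082, 0.001], [0.082, 0.997, 0.0], [-0.001, 0.0, -1.0]]
wrist_force: [0.2, -0.3, 0.5]
gripper_width: 0.003
pointer [268.5  81.2] 0.6
mark [178.5  42.6] 0.97
-0.03 [171.667   80.3151]
-0.04 [170.6333  65.7617]
-0.05 [169.5743  50.8529]
-0.06 [168.4891  35.5753]
```

View pics/w2.png

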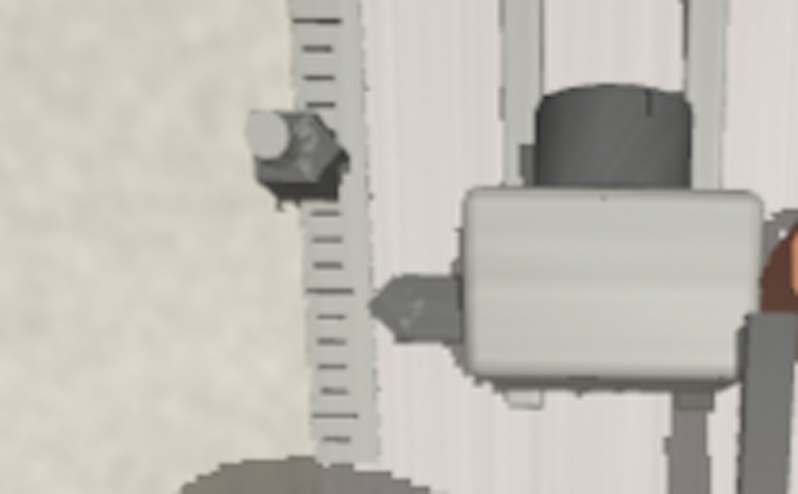

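Pointer tip at crop (371,306) and rider tip at (348,155), i.e. about 27 mm apart; converting exactly, then probing the wheel.

```bash
cat >> h.py <<'E'
def infix(X,p=None):
    p=np.load("fix0.npy"); d=np.array(X[:2])-p[:2]; c,s=np.cos(p[2]),np.sin(p[2])
    return np.array([c*d[0]+s*d[1],-s*d[0]+c*d[1],X[2]])
def crop2uv(q,k,off): return (np.array(q)+.5)/k-.5+off
E
python3 - <<'E'
from h import *
c=capture("wrist")
for q in [(371,306),(348,155)]: 
    u=crop2uv(q,3.8,[100,0]); print(u,infix(atz(c,u,.028)))
print(infix(sense()["tcp_pos"]))
E
python3 -m creep '[[0,0,0.5,0,0,0,0],[0,0,0.5,0,0,0,0],[0,0,0.5,0,0,0,0],[0,0,0.5,0,0,0,0],[0,0,0.5,0,0,0,0],[0,0,0.5,0,0,0,0],[0,0,0.4,0,0,0,0],[0,0,0,0,0,0,0],[0,0,0,0,0,0,0],[0,0,0,0,0,0,0]]'
```

```text
[197.2632  80.1579] [ 0.0458 -0.0302  0.028 ]
[191.2105  40.4211] [ 0.0487 -0.0569  0.028 ]
[0.0001 0.065  0.0888]
time_s: 7.2
tcp_pos: [0.5927, 0.0333, 0.0863]
ee_rot: [[-0.997, 0.082, 0.001], [0.082, 0.997, -0.0], [-0.001, -0.0, -1.0]]
wrist_force: [-2.3, -0.2, 6.8]
gripper_width: 0.006
```

```bash
python3 -m creep '[[0,0,0.2,0,0,0,0],[0,-3.14,0.14,-5,0,0,0],[0,-3.14,0.14,-5,0,0,0],[0,-3.14,0.14,-5,0,0,0],[0,-3.14,0.14,-5,0,0,0],[0,-3.14,0.14,-5,0,0,0],[0,-3.14,0.14,-5,0,0,0],[0,0,0,0,0,0,0],[0,0,0,0,0,0,0],[0,0,0,0,0,0,0]]'
python3 - <<'E'
from h import *
s=sense(); print(infix(s["tcp_pos"]),(np.array(infix(s["tcp_pos"]))-[0,.065,.05])*1000,s["wrist_force"])
c=capture("wrist");im=c["color"]
for y in (-.03,-.06): print(proj(c,fixT(np.load("fix0.npy"))((.047,y,.028))))
cv2.imwrite("pics/w3.png",cv2.resize(im[0:220,60:360],None,fx=2.6,fy=2.6,interpolation=cv2.INTER_CUBIC))
E
```

```text
time_s: 8.45
tcp_pos: [0.5916, 0.0147, 0.081]
ee_rot: [[-0.997, 0.069, 0.042], [0.081, 0.865, 0.496], [-0.002, 0.497, -0.868]]
wrist_force: [-2.1, -5.7, 6.3]
gripper_width: 0.006
[0.0004 0.0463 0.081 ] [  0.3985 -18.6734  30.9948] [-2.0553 -5.7317  6.2601]
[175.9417  72.5575]
[163.4806  10.3909]
```

View pics/w3.png

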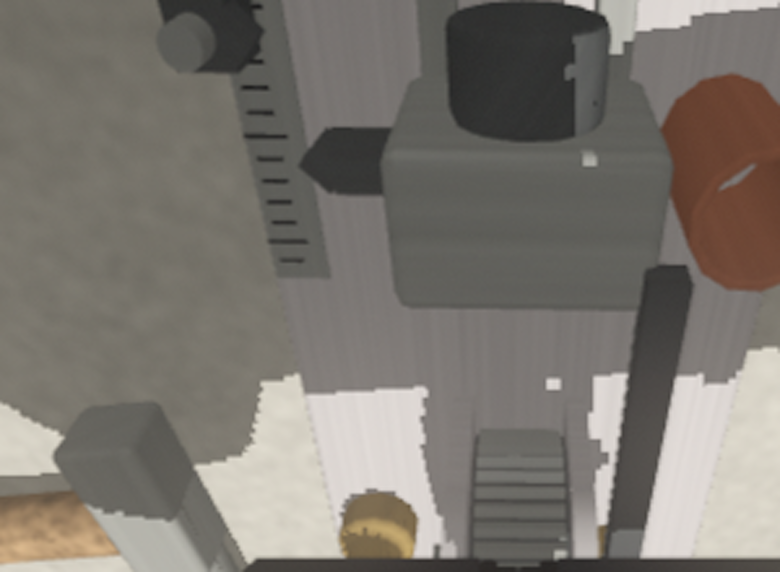

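```bash
python3 -m creep '[[0,0,-12,0,0,0,0],[0,8.34,0.73,10,0,0,0],[0,8.34,0.73,10,0,0,0],[0,8.34,0.73,10,0,0,0],[0,8.34,0.73,10,0,0,0],[0,8.34,0.73,10,0,0,0],[0,0,0,0,0,0,0],[0,0,9,0,0,0,0],[0,0,2.2,0,0,0,0],[0,0,0.4,0,0,0,0]]'
python3 - <<'E'
from h import *
s=sense(); d=infix(s["tcp_pos"])-[0,.065,.05]; print(d*1000,np.hypot(d[1],d[2])*1000,s["wrist_force"],np.degrees(np.arcsin(-s["ee_rot"][1][2])))
E
```

```text
time_s: 9.75
tcp_pos: [0.5934, 0.045, 0.0845]
ee_rot: [[-0.996, 0.08, -0.028], [0.084, 0.937, -0.34], [-0.001, -0.341, -0.94]]
wrist_force: [-5.0, 5.2, 7.6]
gripper_width: 0.004
[-0.2569 11.6371 34.4646] 36.376254193986654 [-4.9932  5.2064  7.5833] 19.867187298806325
```

```bash
python3 -m creep '[[0,-3.14,0.14,-5,0,0,0],[0,-3.14,0.14,-5,0,0,0],[0,-3.14,0.14,-5,0,0,0],[0,-3.14,0.14,-5,0,0,0],[0,-3.14,0.14,-5,0,0,0],[0,-3.14,0.14,-5,0,0,0],[0,-3.14,0.14,-5,0,0,0],[0,-3.14,0.14,-5,0,0,0],[0,-3.14,0.14,-5,0,0,0],[0,-3.14,0.14,-5,0,0,0]]'
python3 -m creep '[[0,0,0,0,0,0,0],[0,0,-12,0,0,0,0],[0,8.34,0.73,10,0,0,0],[0,8.34,0.73,10,0,0,0],[0,8.34,0.73,10,0,0,0],[0,8.34,0.73,10,0,0,0],[0,8.34,0.73,10,0,0,0],[0,0,9,0,0,0,0],[0,0,2.2,0,0,0,0],[0,0,0.4,0,0,0,0]]'
python3 - <<'E'
from h import *
s=sense(); d=infix(s["tcp_pos"])-[0,.065,.05]; print(d*1000,np.hypot(d[1],d[2])*1000,s["wrist_force"],np.degrees(np.arcsin(-s["ee_rot"][1][2])))
E
```

```text
time_s: 11.0
tcp_pos: [0.5916, 0.014, 0.0812]
ee_rot: [[-0.996, 0.072, 0.045], [0.085, 0.861, 0.501], [-0.002, 0.503, -0.864]]
wrist_force: [0.1, 0.4, -0.6]
gripper_width: 0.003
time_s: 12.25
tcp_pos: [0.5941, 0.0455, 0.0844]
ee_rot: [[-0.997, 0.079, -0.027], [0.083, 0.937, -0.34], [-0.002, -0.341, -0.94]]
wrist_force: [-0.5, 0.1, 1.1]
gripper_width: 0.004
[ 0.3667 12.1376 34.4472] 36.5230106742218 [-0.5334  0.1404  1.0762] 19.856262497363975
```

```bash
python3 -m creep '[[0,0,0.6,0,0,0,0],[0,-3.14,0.16,-5,0,0,0],[0,-3.14,0.16,-5,0,0,0],[0,-3.14,0.16,-5,0,0,0],[0,-3.14,0.16,-5,0,0,0],[0,-3.14,0.16,-5,0,0,0],[0,-3.14,0.16,-5,0,0,0],[0,-3.14,0.16,-5,0,0,0],[0,-3.14,0.16,-5,0,0,0],[0,0,0,0,0,0,0]]'
python3 - <<'E'
from h import *
s=sense(); d=infix(s["tcp_pos"])-[0,.065,.05]; print(d*1000,np.hypot(d[1],d[2])*1000,s["wrist_force"],np.degrees(np.arcsin(-s["ee_rot"][1][2])))
c=capture("wrist");im=c["color"].copy()
for n in ["pointer","mark"]:
    for r in find_in("wrist",n)[:2]: print(n,np.round(r["xy"],1),round(r["p"],2))
cv2.imwrite("pics/w4.png",cv2.resize(im[0:150,100:310],None,fx=3.8,fy=3.8,interpolation=cv2.INTER_CUBIC))
import pickle;pickle.dump(c,open("c4.pkl","wb"))
E
```

```text
time_s: 13.5
tcp_pos: [0.5924, 0.0184, 0.0832]
ee_rot: [[-0.996, 0.081, 0.031], [0.087, 0.936, 0.34], [-0.001, 0.341, -0.94]]
wrist_force: [0.3, -2.4, 1.9]
gripper_width: 0.007
[  0.8953 -14.9719  33.2225] 36.440284862603455 [ 0.3256 -2.4071  1.919 ] -19.882112898462026
pointer [269.5  59.2] 0.59
mark [156.1  23.9] 0.74
```

View pics/w4.png

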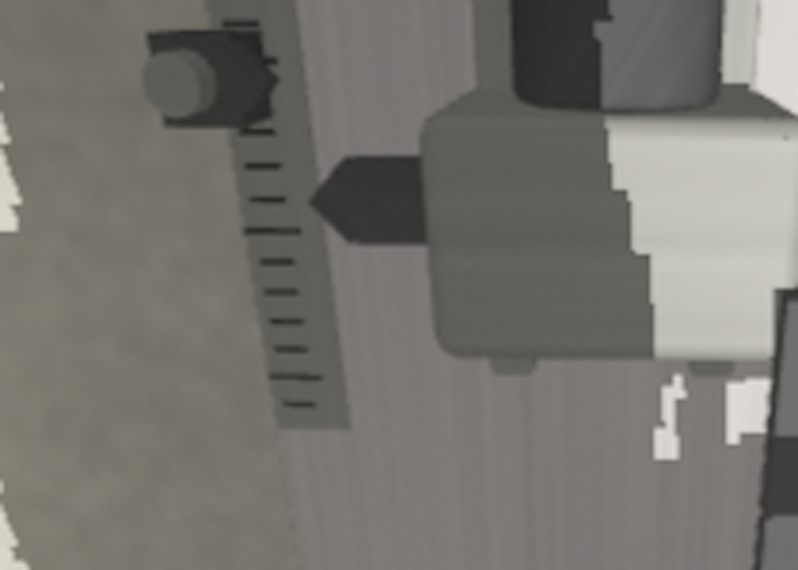

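```bash
python3 - <<'E'
from h import *
import pickle;c=pickle.load(open("c4.pkl","rb"))
for q in [(310,202),(277,80)]: 
    u=crop2uv(q,3.8,[100,0]); print(u,infix(atz(c,u,.028)))
E
python3 -m creep '[[0,0,0,0,0,0,0],[0,0,-12,0,0,0,0],[0,8.34,0.73,10,0,0,0],[0,8.34,0.73,10,0,0,0],[0,8.34,0.73,10,0,0,0],[0,8.34,0.73,10,0,0,0],[0,0,0,0,0,0,0],[0,0,9,0,0,0,0],[0,0,2.5,0,0,0,0],[0,0,0.7,0,0,0,0]]'
```

```text
[181.2105  52.7895] [ 0.0465 -0.0422  0.028 ]
[172.5263  20.6842] [ 0.0488 -0.0586  0.028 ]
time_s: 14.9
tcp_pos: [0.5933, 0.0449, 0.0844]
ee_rot: [[-0.996, 0.08, -0.028], [0.084, 0.937, -0.34], [-0.001, -0.341, -0.94]]
wrist_force: [-7.1, 5.4, 10.0]
gripper_width: 0.009
```

```bash
python3 -m creep '[[0,-3.14,0.2,-5,0,0,0],[0,-3.14,0.2,-5,0,0,0],[0,-3.14,0.2,-5,0,0,0],[0,-3.14,0.2,-5,0,0,0],[0,-3.14,0.2,-5,0,0,0],[0,-3.14,0.2,-5,0,0,0],[0,-3.14,0.2,-5,0,0,0],[0,-3.14,0.2,-5,0,0,0],[0,-3.14,0.2,-5,0,0,0],[0,-3.14,0.2,-5,0,0,0]]'
python3 - <<'E'
from h import *
s=sense(); d=infix(s["tcp_pos"])-[0,.065,.05]; print(d*1000,np.hypot(d[1],d[2])*1000,s["wrist_force"],np.degrees(np.arcsin(-s["ee_rot"][1][2])))
c=capture("wrist");im=c["color"].copy()
import pickle;pickle.dump(c,open("c5.pkl","wb"))
p=fixT(np.load("fix0.npy"))
# rectified view of the plane z=.028: fixture x .03...07, y -.075..-.02 ; 10 px/mm
q=[(.03,-.08),(.07,-.08),(.07,-.02),(.03,-.02)]
src=np.float32([proj(c,p((x,y,.028))) for x,y in q]); print(src)
dst=np.float32([((.07-x)*10000,(y+.08)*10000) for x,y in q])
b=cv2.warpPerspective(im,cv2.getPerspectiveTransform(src,dst),(400,600),flags=cv2.INTER_CUBIC)
b=np.clip(b*1.3,0,255).astype(np.uint8); cv2.imwrite("pics/r5.png",b)
E
```

```text
time_s: 16.15
tcp_pos: [0.5919, 0.014, 0.0808]
ee_rot: [[-0.996, 0.072, 0.046], [0.085, 0.861, 0.501], [-0.003, 0.503, -0.864]]
wrist_force: [-0.1, -0.4, -0.6]
gripper_width: 0.006
[  0.8143 -19.4321  30.8142] 36.42965465809574 [-0.0582 -0.3838 -0.6437] -30.086171047617754
[[191.3991 -40.7933]
 [ 99.9353 -40.6458]
 [140.5892  91.2132]
 [208.7682  91.2116]]
```

View pics/r5.png

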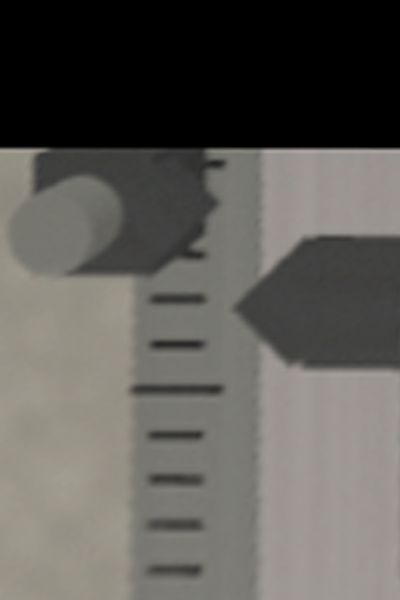

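```bash
python3 -m creep '[[0,0,-12,0,0,0,0],[0,8.34,0.73,10,0,0,0],[0,8.34,0.73,10,0,0,0],[0,8.34,0.73,10,0,0,0],[0,8.34,0.73,10,0,0,0],[0,8.34,0.73,10,0,0,0],[0,0,0,0,0,0,0],[0,0,8.5,0,0,0,0],[0,0,2.5,0,0,0,0],[0,0,0.5,0,0,0,0]]'
python3 - <<'E'
from h import *
s=sense(); d=infix(s["tcp_pos"])-[0,.065,.05]; print(d*1000,np.hypot(d[1],d[2])*1000,s["wrist_force"])
E
```

```text
time_s: 17.45
tcp_pos: [0.5936, 0.0451, 0.0844]
ee_rot: [[-0.996, 0.08, -0.028], [0.084, 0.937, -0.34], [-0.001, -0.341, -0.94]]
wrist_force: [-6.4, 6.0, 9.7]
gripper_width: 0.002
[-0.1297 11.7406 34.3922] 36.34092768698554 [-6.3935  5.9506  9.7082]
```

```bash
python3 -m creep '[[0,-3.14,0.24,-5,0,0,0],[0,-3.14,0.24,-5,0,0,0],[0,-3.14,0.24,-5,0,0,0],[0,-3.14,0.24,-5,0,0,0],[0,-3.14,0.24,-5,0,0,0],[0,-3.14,0.24,-5,0,0,0],[0,-3.14,0.24,-5,0,0,0],[0,-3.14,0.24,-5,0,0,0],[0,0,0,0,0,0,0],[0,0,0,0,0,0,0]]'
cat >> h.py <<'E'
def rect(name):
    s=sense(); d=infix(s["tcp_pos"])-[0,.065,.05]; print(d*1000,np.hypot(d[1],d[2])*1000,s["wrist_force"],s["time_s"])
    c=capture("wrist"); p=fixT(np.load("fix0.npy"))
    q=[(.03,-.08),(.07,-.08),(.07,-.02),(.03,-.02)]
    src=np.float32([proj(c,p((x,y,.028))) for x,y in q])
    dst=np.float32([((.07-x)*10000,(y+.08)*10000) for x,y in q])
    b=cv2.warpPerspective(c["color"],cv2.getPerspectiveTransform(src,dst),(400,600),flags=cv2.INTER_CUBIC)
    cv2.imwrite(f"pics/{name}.png",np.clip(b*1.3,0,255).astype(np.uint8))
E
python3 -c 'from h import *; rect("r6")'
```

```text
time_s: 18.7
tcp_pos: [0.5922, 0.0187, 0.0832]
ee_rot: [[-0.996, 0.078, 0.031], [0.084, 0.937, 0.338], [-0.002, 0.34, -0.941]]
wrist_force: [-2.0, -5.1, 7.1]
gripper_width: 0.005
[  0.6556 -14.7129  33.1727] 36.28906335031387 [-1.9974 -5.1461  7.113 ] 18.7
```

View pics/r6.png

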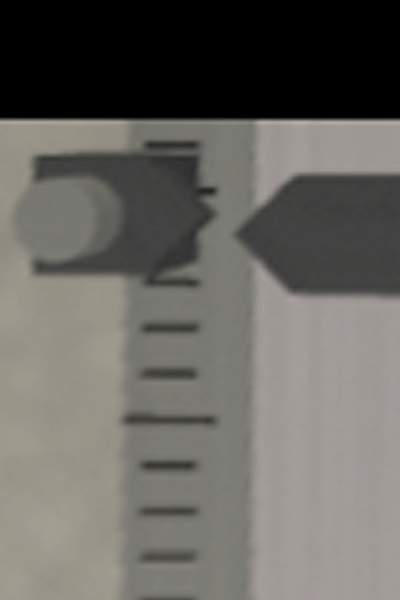

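```bash
python3 -m creep '[[0,-3.14,0.24,-5,0,0,0],[0,-3.14,0.24,-5,0,0,0],[0,0,0,0,0,0,0],[0,0,0,0,0,0,0],[0,0,-12,0,0,0,0],[0,8.34,0.73,10,0,0,0],[0,8.34,0.73,10,0,0,0],[0,8.34,0.73,10,0,0,0],[0,0,0,0,0,0,0],[0,0,0,0,0,0,0]]'
python3 - <<'E'
from h import *
rect("r7")
c=capture("wrist");cv2.imwrite("pics/w7.png",np.vstack([cv2.resize(c["color"][20:75,150:260],None,fx=7,fy=7,interpolation=cv2.INTER_CUBIC)]))
import pickle;pickle.dump(c,open("c7.pkl","wb"))
E
```

```text
time_s: 20.0
tcp_pos: [0.5924, 0.0339, 0.0957]
ee_rot: [[-0.997, 0.082, -0.0], [0.082, 0.997, 0.001], [0.0, 0.001, -1.0]]
wrist_force: [-0.3, -0.1, -0.3]
gripper_width: 0.005
[-0.3539  0.4709 45.682 ] 45.68445530756553 [-0.2887 -0.1443 -0.3403] 20.0
```

View pics/w7.png

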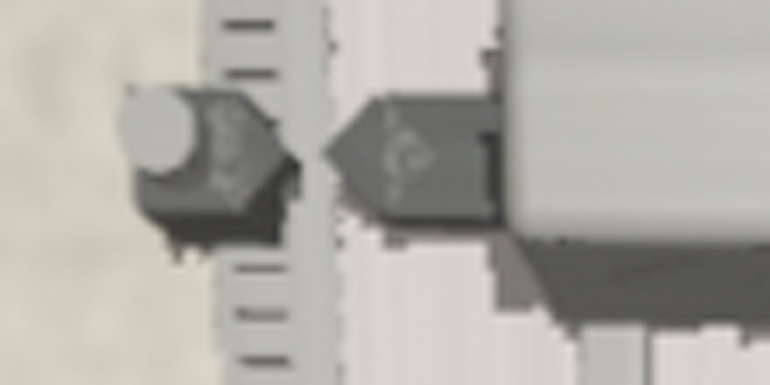

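Upright crop: mark tip about (290,155), pointer tip (324,154), level within about half a pixel (under ~0.5 mm), agreeing with the overhead view minus the last roll. Now the lever.

```bash
python3 -m creep '[[0,0,-28,0,0,0,0],[0,0,-27,0,0,0,0],[29,31.5,0,0,0,0,0],[28,31.5,0,0,0,0,0],[28,31.5,0,0,0,0,0],[0,0,0,0,0,0,0],[0,0,20,0,0,0,0],[0,0,20,0,0,0,0],[0,0,20,0,0,0,0],[0,0,0,0,0,0,0]]'
python3 -m creep '[[-9,0,0,0,0,0,0],[-9,0,0,0,0,0,0],[-9,0,0,0,0,0,0],[-9,0,0,0,0,0,0],[-9,0,0,0,0,0,0],[-9,0,0,0,0,0,0],[-9,0,0,0,0,0,0],[-8,0,0,0,0,0,0],[-7,0,0,0,0,0,0],[0,0,0,0,0,0,0]]'
python3 - <<'E'
from h import *
s=sense();print(infix(s["tcp_pos"])*1000,s["wrist_force"],s["time_s"])
E
```

```text
time_s: 21.35
tcp_pos: [0.5154, 0.1328, 0.0893]
ee_rot: [[-0.996, 0.085, -0.003], [0.085, 0.996, -0.001], [0.003, -0.002, -1.0]]
wrist_force: [0.6, 0.2, -0.2]
gripper_width: 0.009
time_s: 22.6
tcp_pos: [0.5941, 0.1283, 0.0904]
ee_rot: [[-0.997, 0.082, 0.0], [0.082, 0.997, 0.0], [-0.0, 0.0, -1.0]]
wrist_force: [-0.4, 0.4, -0.1]
gripper_width: 0.002
[ -6.4412 159.6842  90.3563] [-0.4161  0.3973 -0.1121] 22.6
```

```bash
python3 -m creep '[[-4,0,0,0,0,0,0],[-4,0,0,0,0,0,0],[-3,0,0,0,0,0,0],[-2,0,0,0,0,0,0],[-1,0,0,0,0,0,0],[-1,0,0,0,0,0,0],[0,0,0,0,0,0,0],[0,0,0,0,0,0,0],[0,0,0,0,0,0,0],[0,0,0,0,0,0,0]]'
python3 - <<'E'
from h import *
s=sense();print(infix(s["tcp_pos"])*1000,s["wrist_force"],s["time_s"])
E
```

```text
time_s: 23.85
tcp_pos: [0.6085, 0.1271, 0.0907]
ee_rot: [[-0.997, 0.082, 0.0], [0.082, 0.997, 0.0], [-0.0, 0.0, -1.0]]
wrist_force: [-0.2, 0.4, -1.1]
gripper_width: 0.001
[  7.9967 159.6734  90.6552] [-0.2284  0.4353 -1.0731] 23.85
```

Not at the stop yet; continuing gently.

```bash
python3 -m creep '[[-1,0,0,0,0,0,0],[-1,0,0,0,0,0,0],[-1,0,0,0,0,0,0],[-1,0,0,0,0,0,0],[-1,0,0,0,0,0,0],[0,0,0,0,0,0,0],[0,0,0,0,0,0,0],[0,0,0,0,0,0,0],[0,0,0,0,0,0,0],[0,0,0,0,0,0,0]]'
python3 - <<'E'
from h import *
s=sense();print(infix(s["tcp_pos"])*1000,s["wrist_force"],s["time_s"])
c=capture("scene"); im=c["color"]; T=fixT(np.load("fix0.npy"))
for n in ["lock_tip"]:
    for r in find_in("scene",n)[:2]: print(n,np.round(r["xy"],1),round(r["p"],2))
for l in (-.5,0,.35,.5): print(l,proj(c,T((.08*np.sin(l),.16,.032+.08*np.cos(l)))))
cv2.imwrite("pics/s8.png",cv2.resize(im[120:240,250:370],None,fx=5,fy=5,interpolation=cv2.INTER_CUBIC))
E
```

```text
time_s: 25.1
tcp_pos: [0.6135, 0.1267, 0.0907]
ee_rot: [[-0.997, 0.082, 0.0], [0.082, 0.997, 0.0], [-0.0, 0.0, -1.0]]
wrist_force: [-1.1, -0.5, 0.2]
gripper_width: 0.003
[ 13.0818 159.6735  90.6852] [-1.0832 -0.52    0.2123] 25.1
-0.5 [299.618 168.052]
0 [305.079  175.4073]
0.35 [308.7012 183.7483]
0.5 [310.0435 187.8296]
```

View pics/s8.png

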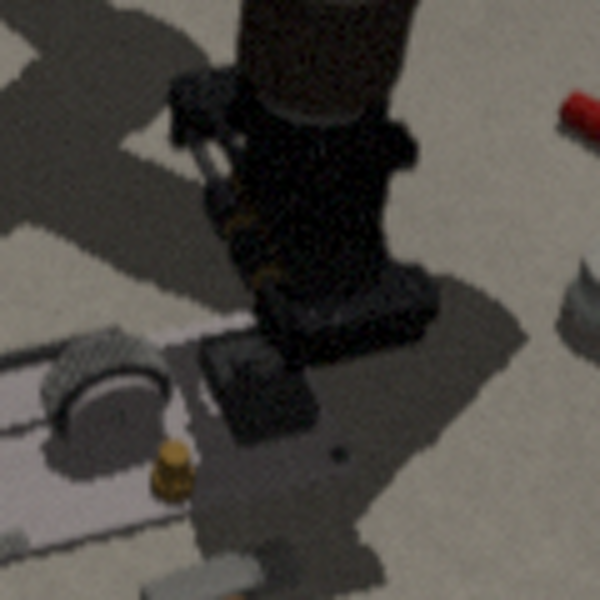

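```bash
python3 -m creep '[[-1,0,0,0,0,0,0],[-1,0,0,0,0,0,0],[-1,0,0,0,0,0,0],[-1,0,0,0,0,0,0],[0,0,0,0,0,0,0],[0,0,0,0,0,0,0],[0,0,0,0,0,0,0],[0,0,0,0,0,0,0],[0,0,0,0,0,0,0],[0,0,0,0,0,0,0]]'
python3 - <<'E'
from h import *
s=sense();print(infix(s["tcp_pos"])*1000,s["wrist_force"],s["moment"],s["time_s"])
E
```

```text
time_s: 26.45
tcp_pos: [0.6175, 0.1263, 0.0907]
ee_rot: [[-0.997, 0.082, 0.0], [0.082, 0.997, 0.0], [-0.0, 0.0, -1.0]]
wrist_force: [-0.8, -0.1, 0.4]
gripper_width: 0.003
[ 17.035  159.6679  90.6688] [-0.8331 -0.135   0.4302] [0.0257 0.1103 0.0409] 26.45
```

```bash
python3 -m creep '[[-1,0,0,0,0,0,0],[-1,0,0,0,0,0,0],[-0.5,0,0,0,0,0,0],[0,0,0,0,0,0,0],[0,0,0,0,0,0,0],[0,0,0,0,0,0,0],[0,0,0,0,0,0,0],[0,0,0,0,0,0,0],[0,0,0,0,0,0,0],[0,0,0,0,0,0,0]]'
python3 - <<'E'
from h import *
s=sense();print(infix(s["tcp_pos"])*1000,s["wrist_force"],s["moment"],s["time_s"])
c=capture("wrist")
for r in find_in("wrist","lock_tip")[:2]: print(np.round(r["xy"],1),round(r["p"],2))
print(proj(c,fixT(np.load("fix0.npy"))((.038,.16,.102))))
E
```

```text
time_s: 27.7
tcp_pos: [0.6186, 0.1261, 0.0903]
ee_rot: [[-0.997, 0.082, -0.003], [0.082, 0.997, -0.0], [0.003, -0.001, -1.0]]
wrist_force: [-5.4, 1.3, 2.0]
gripper_width: 0.002
[ 18.228  159.5322  90.2893] [-5.4184  1.2705  1.9514] [0.4158 1.4412 0.0033] 27.7
[269.3 213.8] 0.51
[224.3479 240.6294]
```

The force and the lag of the arm show the lever is on its end stop. Backing off towards the robot and up, then a last look.

```bash
python3 -m creep '[[10,0,0,0,0,0,0],[25,0,0,0,0,0,0],[40,0,0,0,0,0,0],[0,0,-30,0,0,0,0],[0,0,-50,0,0,0,0],[0,0,-30,0,0,0,0],[40,-50,0,0,0,0,0],[40,-50,0,0,0,0,0],[0,-50,0,0,0,0,0],[0,-40,0,0,0,0,0]]'
python3 - <<'E'
from h import *
T=fixT(np.load("fix0.npy")); s=sense();print(infix(s["tcp_pos"])*1000,s["wrist_force"],s["time_s"])
w=capture("wrist");c=capture("scene");t=capture("top")
for n,k in (("wrist",w),("scene",c),("top",t)):
    for m in ("lock_tip","pointer","mark"):
        for r in find_in(n,m)[:1]: print(n,m,np.round(r["xy"],1),round(r["p"],2))
    for l in (-.5,.35,.5): print(n,l,proj(k,T((.08*np.sin(l),.16,.032+.08*np.cos(l)))))
    for y in (-.03,-.057): print(n,y,proj(k,T((.048,y,.028))))
z=np.hstack([cv2.resize(c["color"][140:240,220:330],None,fx=4,fy=4,interpolation=cv2.INTER_CUBIC),cv2.resize(t["color"][160:215,205:290],None,fx=4,fy=400/55,interpolation=cv2.INTER_CUBIC)])
z=np.vstack([cv2.resize(z,(780,400)),cv2.resize(w["color"],(266,200))[:, :].copy() if 0 else np.zeros((0,780,3),np.uint8)])
cv2.imwrite("pics/f.png",np.clip(z*1.5,0,255).astype(np.uint8))
E
```

```text
time_s: 29.05
tcp_pos: [0.4518, -0.0498, 0.2016]
ee_rot: [[-0.997, 0.081, 0.004], [0.081, 0.997, 0.0], [-0.004, 0.0, -1.0]]
wrist_force: [1.0, -0.2, -1.0]
gripper_width: 0.007
[-133.6351  -29.4424  201.6138] [ 1.0435 -0.1751 -0.9662] 29.05
wrist pointer [147.4 152.9] 0.94
wrist mark [ 98.2 152.7] 0.59
wrist -0.5 [174.1368 354.2107]
wrist 0.35 [113.5889 357.5294]
wrist 0.5 [106.1153 353.8837]
wrist -0.03 [109.6042 175.3158]
wrist -0.057 [106.648  153.0115]
scene lock_tip [309.7 189.7] 0.48
scene pointer [228.9 205. ] 0.9
scene -0.5 [299.618 168.052]
scene 0.35 [308.7012 183.7483]
scene 0.5 [310.0435 187.8296]
scene -0.03 [244.863 223.344]
scene -0.057 [235.4561 225.7918]
top lock_tip [223.  167.6] 0.49
top pointer [282.3 189.6] 0.51
top mark [285.9 189.3] 0.25
top -0.5 [217.8227 192.7527]
top 0.35 [220.0939 172.2122]
top 0.5 [220.6553 169.1219]
top -0.03 [278.8098 175.9976]
top -0.057 [286.7262 176.8346]
```

View pics/f.png

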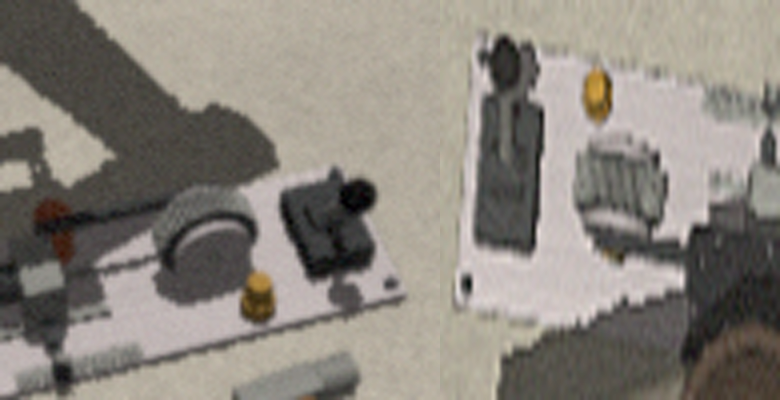

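```bash
python3 -m creep '[[0,0,0,0,0,0,0],[0,0,0,0,0,0,0],[0,0,0,0,0,0,0],[0,0,0,0,0,0,0],[0,0,0,0,0,0,0],[0,0,0,0,0,0,0],[0,0,0,0,0,0,0],[0,0,0,0,0,0,0],[0,0,0,0,0,0,0],[0,0,0,0,0,0,0]]'; python3 -c 'from h import *; print(finish_job())'
```

```text
time_s: 30.9
tcp_pos: [0.4519, -0.0483, 0.2006]
ee_rot: [[-0.997, 0.082, 0.0], [0.082, 0.997, -0.0], [-0.0, -0.0, -1.0]]
wrist_force: [0.0, 0.5, 0.4]
gripper_width: 0.006
the job is handed in; nothing more can be done
None
```

I rolled the wheel in short arcs under the shut fingertips until the pointer faced the rider's mark. Then I pushed the lock lever over to its end stop, backed off and handed in at about 31 s.

**Pointer:** the last close-up showed the two tips level to within about 0.5 mm. After I withdrew, the network put pointer and mark at rows 152.9 and 152.7 of the wrist picture.

**Lever:** the ball shows at (309.7, 189.7) in the scene picture, where I expected about (310, 188) with the lever fully over. The force rose to about 5.6 N as it met the stop.

**Wheel and forces:** contact readings on the wheel were about 7–13 N where I read them; peaks within a stroke were not recorded. The fingertip lost contact near the end of some strokes, so they moved the stop less than calculated, and I corrected this by looking.

**Did not agree or was not checked:**
- The gap estimates from tilted views differed by 1–2 mm from the upright ones.
- The network missed or misplaced some points at times.
- I did not measure the loose things again. The fitting still stands in the last picture, and no path I used came near the others.

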